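# Square up a screw-on shelf sign

### The arm

A 7-joint arm with a two-finger parallel gripper is mounted at the origin on the work surface. World frame = base frame: x ahead of the robot, y to its left, z up, the work surface at z = 0. Lengths are in m, angles in degrees, forces in N, time in s.
With the tool pointing down it reaches from about 0.425 to 0.825 m from the base axis. Payload 3.6 kg.
Tool frame: the origin (TCP) lies midway between the tips of the shut fingers; the grasp point (between the pads) lies 19 mm behind it; z points along the fingers, y is the line along which they close (so a half turn about z gives the same grasp; the last joint's range is limited). The gripper opens to 93 mm and grips with 3 to 60 N. Pads are 15 mm wide; open, the fingers measure 128 mm over their backs; the gripper's body (75 mm by 188 mm) begins 65 mm behind the grasp point.
Start: joints at [72.049, 35.231, -0.722, 81.555, 0.464, 63.22, -2.315], TCP at [0.184, -0.623, 0.219] pointing down, gripper open.
Joint ranges: [-178.69, 178.69], [-17.37, 117.87], [-77.05, 75.6], [15.02, 138.74], [-78.02, 258.01], [0.78, 113.62], [-162.83, 162.83]. Speed limits (degrees/s): [159.86, 159.86, 180, 180, 180, 180, 180].

### API

Orientations are given as [roll, pitch, yaw] about the fixed x, y, z axes, in that order (R = Rz(yaw) Ry(pitch) Rx(roll)).
In Python, from rig import state, read_camera, hand_in gives the robot as it stands.
- The arm moves only by the shell command python3 -m creep 'ROWS'. ROWS is JSON, a list of rows, each a list of 3 entries, a list of its own where there are three numbers: the shift along the world's x, y, z in m, then the turn about the world's z in degrees, then the gripper's target within -1 to 1 (fully open at 1, half-way at 0, shut at -1). A call has 1 to 20 rows; each row shifts and turns the commanded pose from where the row before left it; what a row does not reach is not made up. A row lasts 1/8 s, in which the tool goes at most 62.5 mm and 10.7 degrees, less where a joint would pass 70% of its speed; a pose out of reach is approached as far as the arm can. A call is refused whole if a number of a shift passes 0.0625 or a number of a turn 10.7, either way. A call with a gripper value outside its range is refused whole. The fingers move at their own pace and stop on an object; the grip force is fixed at half the most. Time passes only in rows, so rows that do not move let the fingers close. It gives the time, the measured TCP pose, the force, the opening and the grip force at its end, in the units of the state.
- state(): the state, without advancing time (a new reading comes with each control period).
- read_camera(name): name is "side" or "top" or "wrist"; returns a dict with "img" (384x512x3 uint8, blue, green, red), "depth" (384x512 float32, m along the optical axis (not along the pixel's ray), 0 where there is no reading), "vfov" (degrees; the focal length in pixels is half the picture's height over the tangent of half this angle, whatever the lens; pixels are square), "cx", "cy" (the principal point, pixels), "D" ([k1, k2, p1, p2, k3] as OpenCV has them; the pictures are not rectified), "origin" and "orientation" of the camera in the world; the wrist camera has in their place "hand_eye" (4x4, takes a point from camera to tool coordinates, whose origin is the TCP and whose axes are the flange's). Camera axes: x right, y down, z forward; pixel columns grow to the right and rows downward; lengths in m; the calibration is good to about 2 mm. A picture is of the moment at which its call begins: read the wrist's pose just before it.
- hand_in(): hands the job in; it is judged then, once.
The state is a dict: "clock": time; "joint_positions": joint angles; "qvel": joint speeds; "joint_efforts": joint torques, N m; "tcp_pos": TCP position; "tool_rot": TCP orientation; "contact_force": force on the tool from outside, world axes, zero at the start; "moment": the same for the moment, N m; "finger_gap": opening from 0.0 (shut) to 1.0 (fully open); "finger_force": force on a finger pad.
Only numpy, scipy, OpenCV 4.12 (cv2) and the standard library are available. Lean on these libraries where they do the work, as an engineer would, in place of code of your own. Each camera call takes 0.05 s, during which the arm holds its last target. There are 200 camera calls.

### The job

On the book-sorting table, the wide (landscape) sign on the oblong foot was left part-screwed and askew. Screw its frame clockwise, seen from above, until the card faces straight out over the lipped front edge of its foot, with the frame square to the foot; there is no stop to feel, so stop turning there and let go. Leave the portrait sign on the round foot standing where it is.

Things in the scene. Friction and masses are not known exactly. Their poses are not given: they have to be found in the camera images.
- frame (a joint): turn of the wide sign frame on its vertical thread, rad: 0 = card faces straight over the lipped front edge of the foot (square); negative = still that far to screw clockwise (seen from above); grows clockwise, and the thread runs on past 0 without a stop. The start is between -1.3 and -0.65, so one grasp does it. It sinks 1 mm per rad screwed in, stays where it is left, and takes about 0.1 N m to turn.
- frame_top (a point): centre of the top edge of the wide sign frame, on its thread axis, 140 mm above the table when square. The frame is a flat dark steel plate 110 mm wide, 66 mm tall and 14 mm thick, with a white card bearing a dark open-book picture on its front and a plain dark back. x axis: the way the card faces (through the thickness); y along the width; z up. Below it a round collar 20 mm across, then the bare thread. Pinch the plate over its thickness from above.
- foot: oblong dark steel foot of the wide sign, 80 mm (x) by 110 mm (y), 14 mm thick, fixed to the table, with a low bare-steel lip 8 mm wide and 8 mm high along its front long edge (+x side). Origin at the centre of its underside, on the thread axis; x axis towards the lipped front, z up.
- portrait_sign: the other sign, to be left alone: round dark steel foot 96 mm across and 12 mm thick, carrying on a short stem a portrait plate 62 mm wide, 85 mm tall, 14 mm thick; 121 mm high in all, about 0.7 kg, loose on the table. Origin at the centre of its underside; x axis the way its card faces, z up.

How it is judged (in metres and radians):
At the end, for the whole second after the job is handed in: The wide sign's card faces over the lipped front edge of its foot within 10 degrees of square, the frame is at rest, and the portrait sign stands upright within 20 mm of where it was (value of joint frame between -0.175 and 0.175 rad and velocity of joint frame between -0.05 and 0.05 rad/s and distance of portrait_sign from where it was at the start of the episode below 0.02 m and angle between portrait_sign's own z axis and vertical below 0.17 rad); the robot touches nothing.
It fails at once if the portrait sign is knocked over or pushed more than 20 mm (distance of portrait_sign from where it was at the start of the episode above 0.02 m or angle between portrait_sign's own z axis and vertical above 0.35 rad).
It also fails if it takes over 32 s, if anything falls off the work surface, if the arm or the gripper's body presses on something with over 40 N, if the wrist force passes 120 N, or if a joint passes its speed limit or range.

## Working session

There is one attempt and no reset: what is moved stays moved. The work goes in short steps, Python scripts to look and compute and a shell command to move; the robot and the scene stay as the last step left them, time stands still between calls to the robot, and variables do not carry over. Pictures are saved under pics/ and viewed, at most 10 in all, crops included, and the job is handed in when it is done.

```bash
mkdir -p pics; ls; cat > h.py <<'E'
import numpy as np,cv2
from rig import state,read_camera,hand_in
from scipy.spatial.transform import Rotation as R
def cloud(n):
    s=state(); c=read_camera(n); h,w=c["depth"].shape
    f=h/2/np.tan(np.radians(c["vfov"]/2)); K=np.array([[f,0,c["cx"]],[0,f,c["cy"]],[0,0,1]])
    u,v=np.meshgrid(np.arange(w),np.arange(h))
    p=cv2.undistortPoints(np.stack([u,v],-1).reshape(-1,1,2).astype(np.float64),K,np.array(c["D"],float)).reshape(h,w,2)
    P=np.dstack([p,np.ones((h,w))])*c["depth"][...,None]
    if n=="wrist":
        T=np.array(c["hand_eye"]); P=P@T[:3,:3].T+T[:3,3]
        P=P@R.from_euler('xyz',s["tool_rot"],degrees=True).as_matrix().T+np.array(s["tcp_pos"])
    else:
        o=np.array(c["orientation"]); M=o if o.shape==(3,3) else R.from_euler('xyz',o,degrees=True).as_matrix()
        P=P@M.T+np.array(c["origin"])
    P[c["depth"]==0]=np.nan
    return c,P
E
python3 - <<'E'
from h import *
print(state())
ims=[]
for n in ("top","side"):
    c,P=cloud(n); np.savez(n+".npz",img=c["img"],P=P); print(n,c["vfov"],c["origin"],c["orientation"],c["D"]); ims.append(c["img"])
    cv2.imwrite(f"pics/{n}.png",cv2.resize(c["img"],(800,600)))
E
```

```text
pics
{'clock': 0.0, 'joint_positions': array([72.04678783, 35.28973694, -0.72225239, 81.64006798,  0.4654138 ,
       63.21869355, -2.31425983]), 'qvel': array([-0.0611812 ,  0.03508505,  0.02952257, -0.01511622,  0.00035974,
        0.03309668, -0.02874105]), 'joint_efforts': array([-4.40465383e-04, -4.58939874e+01,  2.08805082e-01, -1.65746462e+01,
       -6.11058204e-02,  2.03454756e-02,  2.39015399e-04]), 'tcp_pos': array([ 0.18367678, -0.62269195,  0.21748294]), 'tool_rot': array([-1.79854446e+02,  3.58943086e-03,  1.64392702e+01]), 'contact_force': array([-0.3092355 ,  0.62387249, -0.58749678]), 'moment': array([ 0.0465933 , -0.03188032,  0.02576486]), 'finger_force': 0.0, 'finger_gap': 1.0010025587622147}
top 42.32191096555541 [ 0.47247968 -0.01094604  1.21974905] [-176.46074442    0.57582995  -89.90215672] [-0.0721662  0.         0.         0.         0.       ]
side 48.007910437120096 [ 0.452606   -0.55315983  0.78772301] [-141.74884682    0.3508831    -9.45102619] [0.05206249 0.         0.         0.         0.        ]
```

View pics/top.png

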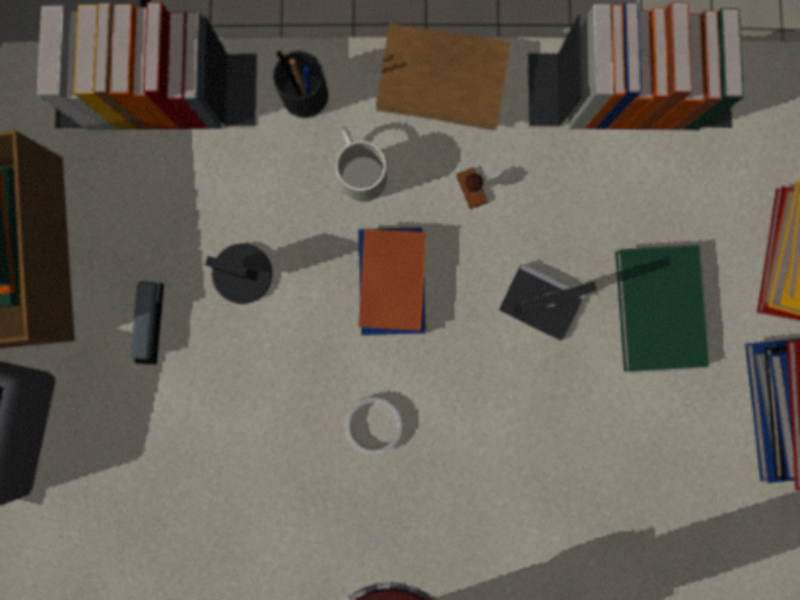

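View pics/side.png

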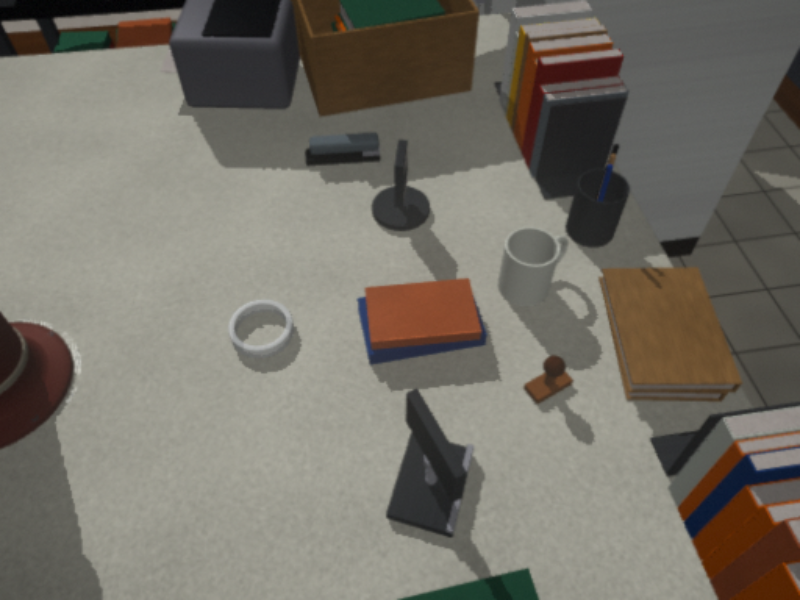

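Top view: the oblong foot is at about (542,302), with its lip on the upper-right edge from (528,265) to (582,292). The frame runs from (512,308) to (597,286). The portrait sign is at (242,272), well clear. Next I'll measure both and enlarge the wide sign.

```bash
python3 - <<'E'
from h import *
ims=[]
for n,(x0,x1,y0,y1) in {"top":(305,395,150,230),"side":(235,315,240,350)}.items():
    d=np.load(n+".npz"); im=d["img"][y0:y1,x0:x1]; P=d["P"][y0:y1,x0:x1]
    ims.append(cv2.resize(im,None,fx=560/im.shape[0],fy=560/im.shape[0],interpolation=cv2.INTER_CUBIC) if n=="side" else cv2.resize(im,(390,347),interpolation=cv2.INTER_CUBIC))
    g=im.max(2)
    Q=P[np.isfinite(P[...,2])&(g<110)] 
    z=Q[:,2]
    F=Q[(z>.085)&(z<.2)]; 
    r=cv2.minAreaRect((F[:,:2]*1000).astype(np.float32)); print(n,"frame",len(F),r,F[:,2].max())
    T=F[F[:,2]>F[:,2].max()-.012]; m=T[:,:2].mean(0); w,V=np.linalg.eigh(np.cov(T[:,:2].T)); print(" top band",m,w**.5,np.degrees(np.arctan2(V[1,1],V[0,1])),T.min(0),T.max(0))
    A=P[np.isfinite(P[...,2])&(P[...,2]>.009)&(P[...,2]<.03)]
    print(" foot",len(A),cv2.minAreaRect((A[:,:2]*1000).astype(np.float32)))
    B=A[A[:,2]>.0185]; print(" lip",len(B),cv2.minAreaRect((B[:,:2]*1000).astype(np.float32)))
    q=P[(P[...,2]<.004)]; print(" table z",np.median(q[:,2]))
h=max(i.shape[0] for i in ims)
cv2.imwrite("pics/crop.png",np.hstack([cv2.copyMakeBorder(i,0,h-i.shape[0],0,0,cv2.BORDER_CONSTANT) for i in ims]))
E
```

```text
top frame 355 ((545.4539794921875, -236.80368041992188), (14.958100318908691, 109.33624267578125), 16.999526977539062) 0.1455196540106911
 top band [ 0.545232   -0.23642621] [0.0041767  0.03139371] 107.06912920768745 [ 0.52475596 -0.29013491  0.13431226] [ 0.56661555 -0.18404293  0.14551965]
 foot 1211 ((552.9758911132812, -222.19076538085938), (145.8129425048828, 80.73079681396484), 63.88468933105469)
 lip 168 ((545.8937377929688, -237.37631225585938), (107.5512924194336, 80.0765151977539), 64.58775329589844)
 table z 0.00039442414831358796
side frame 1100 ((545.2014770507812, -237.54457092285156), (15.195513725280762, 110.82649993896484), 16.487546920776367) 0.14433954689733353
 top band [ 0.54525905 -0.24050048] [0.00433703 0.03216732] 106.9131394305023 [ 0.52335467 -0.2907147   0.13234925] [ 0.56722041 -0.18381935  0.14433955]
 foot 1669 ((544.7425537109375, -236.68658447265625), (111.78091430664062, 79.83912658691406), 64.01542663574219)
 lip 178 ((576.1203002929688, -251.56031799316406), (92.83150482177734, 69.76730346679688), 29.44883155822754)
 table z 0.00013900527971361099
```

View pics/crop.png

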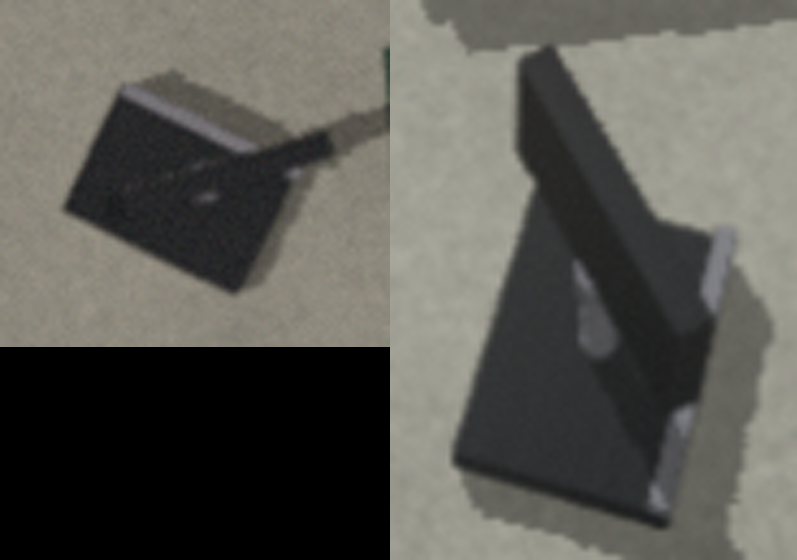

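The crop shows the lip (pale strip) on the foot's upper-right edge in the top view, and the side camera sees the plain back of the plate. The foot's x axis is therefore at about -26° and the card faces about +17°, so it needs roughly 43° clockwise. The grasp goes in at yaw 107° and ends at 64°. First I'll check how high things stand along the transfer path.

```bash
python3 - <<'E'
from h import *
P=np.concatenate([np.load(n+".npz")["P"].reshape(-1,3) for n in("top","side")])
P=P[np.isfinite(P[:,2])]
for y in np.arange(-.7,-.0,.1):
    print(round(y,1),[ (lambda q: round(float(np.percentile(q,99)),3) if len(q)>5 else None)(P[(abs(P[:,1]-y)<.05)&(abs(P[:,0]-x)<.05),2]) for x in np.arange(.1,.85,.1)])
E
```

```text
-0.7 [None, None, None, None, 0.004, None, 0.004, 0.006]
-0.6 [0.006, 0.006, 0.116, 0.131, 0.13, 0.122, 0.098, 0.007]
-0.5 [0.006, 0.006, 0.007, 0.032, 0.036, 0.035, 0.007, 0.174]
-0.4 [0.006, 0.006, 0.007, 0.033, 0.036, 0.035, 0.006, 0.187]
-0.3 [0.006, 0.005, 0.005, 0.005, 0.14, 0.142, 0.005, 0.184]
-0.2 [0.005, 0.005, 0.006, 0.005, 0.143, 0.139, 0.006, 0.046]
-0.1 [0.014, 0.005, 0.005, 0.005, 0.025, 0.043, 0.063, 0.048]
```

```bash
python3 -m creep '[[[0.024,0.0257,0],6,1],[[0.024,0.0257,0],6,1],[[0.024,0.0257,0],6,1],[[0.024,0.0257,0],6,1],[[0.024,0.0257,0],6,1],[[0.024,0.0257,0],6,1],[[0.024,0.0257,0],6,1],[[0.024,0.0257,0],6,1],[[0.024,0.0257,0],6,1],[[0.024,0.0257,0],6,1],[[0.024,0.0257,0],6,1],[[0.024,0.0257,0],6,1],[[0.024,0.0257,0],6,1],[[0.024,0.0257,0],6,1],[[0.025,0.0257,0],6.5,1],[[0,0,0],0,1],[[0,0,0],0,1]]'
python3 - <<'E'
from h import *
s=state(); print(s["clock"],s["tcp_pos"],s["tool_rot"],s["joint_positions"])
c,P=cloud("wrist"); cv2.imwrite("pics/w1.png",c["img"])
Q=P[np.isfinite(P[...,2])]; F=Q[(Q[:,2]>.085)&(Q[:,2]<.16)&(np.hypot(Q[:,0]-.545,Q[:,1]+.237)<.09)]
print(len(F),cv2.minAreaRect((F[:,:2]*1000).astype(np.float32)),np.percentile(F[:,2],98))
A=Q[(Q[:,2]>.009)&(Q[:,2]<.03)&(np.hypot(Q[:,0]-.545,Q[:,1]+.237)<.09)]
print(len(A),cv2.minAreaRect((A[:,:2]*1000).astype(np.float32)))
E
```

```text
clock: 2.22
tcp_pos: [0.5442, -0.2385, 0.2184]
tool_rot: [-179.9, 0.0, 106.9]
contact_force: [-0.5, 0.0, -0.4]
finger_gap: 1.0
finger_force: 0.0
2.225 [ 0.54420025 -0.23853809  0.21836254] [-1.79910890e+02  3.32741289e-02  1.06900622e+02] [ 37.86753733  32.27353961 -26.66879676  90.73341264  16.01201491
  60.86279327  23.78994744]
2720 ((546.0745849609375, -234.5649871826172), (14.51443862915039, 109.87086486816406), 16.914169311523438) 0.14294562711015535
5289 ((546.0245361328125, -234.9039764404297), (110.15433502197266, 80.29336547851562), 63.94428634643555)
```

View pics/w1.png

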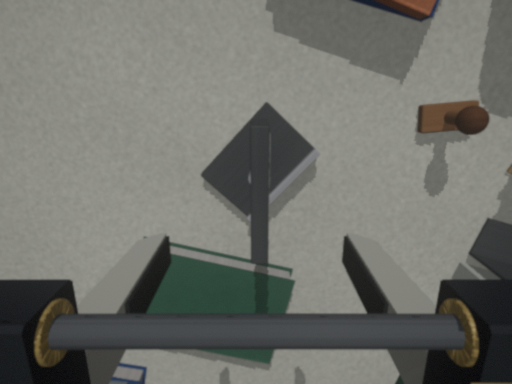

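The wrist view shows the plate upright near the centre (260,190), parallel to the fingers. The lip is to its right, around (290,180). The measured angles agree with the earlier ones: frame 16.9°, foot x axis -26.1°, so 43° to turn. Next I descend and grip.

```bash
python3 -m creep '[[[0.001,0.003,-0.02],0,1],[[0,0,-0.025],0,1],[[0,0,-0.025],0,1],[[0,0,-0.025],0,1],[[0,0,-0.023],0,1],[[0,0,0],0,1],[[0,0,0],0,0],[[0,0,0],0,-0.5],[[0,0,0],0,-1],[[0,0,0],0,-1],[[0,0,0],0,-1],[[0,0,0],0,-1],[[0,0,0],0,-1],[[0,0,0],0,-1]]'
```

```text
clock: 4.03
tcp_pos: [0.5459, -0.2349, 0.1006]
tool_rot: [-180.0, -0.0, 106.9]
contact_force: [0.2, -0.2, 0.7]
finger_gap: 0.191
finger_force: 0.0
```

```bash
python3 -m creep '[[[0,0,0],0,-1],[[0,0,0],0,-1],[[0,0,0],0,-1]]'
```

```text
clock: 4.4
tcp_pos: [0.5458, -0.2349, 0.1006]
tool_rot: [-180.0, -0.0, 106.9]
contact_force: [-0.4, 0.2, -0.8]
finger_gap: 0.15
finger_force: 30.0
```

Gripped: 14 mm opening at 30 N. Now I turn 43° clockwise.

```bash
python3 -m creep '[[[0,0,0],-4,-1],[[0,0,0],-4,-1],[[0,0,0],-4,-1],[[0,0,0],-4,-1],[[0,0,0],-4,-1],[[0,0,-0.0005],-4,-1],[[0,0,0],-4,-1],[[0,0,0],-4,-1],[[0,0,0],-4,-1],[[0,0,0],-4,-1],[[0,0,0],-3,-1],[[0,0,0],0,-1],[[0,0,0],0,-1],[[0,0,0],0,-1]]'
python3 - <<'E'
from h import *
s=state(); print(s["tool_rot"],s["moment"])
for n in("top","side"):
    c,P=cloud(n); Q=P[np.isfinite(P[...,2])]; Q=Q[np.hypot(Q[:,0]-.5455,Q[:,1]+.236)<.085]
    for a,b in((.078,.098),(.009,.03)):
        F=Q[(Q[:,2]>a)&(Q[:,2]<b)]; print(n,len(F),len(F)>9 and cv2.minAreaRect((F[:,:2]*1000).astype(np.float32)))
E
```

```text
clock: 6.15
tcp_pos: [0.5458, -0.235, 0.0999]
tool_rot: [-180.0, -0.0, 63.9]
contact_force: [-0.4, -0.1, -3.0]
finger_gap: 0.152
finger_force: 30.0
[-1.79986560e+02 -4.46785374e-03  6.39422776e+01] [-0.16929936 -0.13367482 -0.03451417]
top 26 ((557.4191284179688, -198.92872619628906), (34.60829162597656, 9.774079322814941), 45.26576614379883)
top 602 ((545.4085083007812, -236.82550048828125), (109.69427490234375, 79.97179412841797), 63.89325714111328)
side 55 ((536.8649291992188, -267.7234802246094), (53.16654586791992, 12.572012901306152), 48.89952087402344)
side 1779 ((544.6683349609375, -236.79226684570312), (111.34555053710938, 80.05975341796875), 64.13058471679688)
```

```bash
python3 -m creep '[[[0,0,0],0,0],[[0,0,0],0,0.5],[[0,0,0],0,1],[[0,0,0],0,1],[[0,0,0],0,1],[[0,0,0],0,1],[[0,0,0],0,1],[[0,0,0.02],0,1],[[0,0,0.03],0,1],[[0,0,0.04],0,1],[[0,0,0.04],0,1],[[0,0,0],0,1],[[0,0,0],0,1]]'
python3 - <<'E'
from h import *
for n in("top","side","wrist"):
    c,P=cloud(n); Q=P[np.isfinite(P[...,2])]; Q=Q[np.hypot(Q[:,0]-.5455,Q[:,1]+.236)<.085]
    for a,b in((.085,.15),(.009,.03)):
        F=Q[(Q[:,2]>a)&(Q[:,2]<b)]; print(n,len(F),len(F)>9 and cv2.minAreaRect((F[:,:2]*1000).astype(np.float32)))
cv2.imwrite("pics/w2.png",c["img"])
E
```

```text
clock: 7.88
tcp_pos: [0.5452, -0.2348, 0.2294]
tool_rot: [-179.9, 0.0, 63.9]
contact_force: [0.2, -0.0, -0.6]
finger_gap: 1.001
finger_force: 0.0
top 269 ((553.2686767578125, -220.8928680419922), (73.69811248779297, 14.687734603881836), 63.91829299926758)
top 678 ((545.9754638671875, -237.7874755859375), (110.2259750366211, 80.79743194580078), 64.4982681274414)
side 779 ((545.0738525390625, -237.514892578125), (110.70088195800781, 15.104963302612305), 63.72924041748047)
side 1945 ((544.807861328125, -236.75936889648438), (112.0700454711914, 79.90888214111328), 63.6007194519043)
wrist 2487 ((546.0911865234375, -235.26858520507812), (110.21331787109375, 14.257172584533691), 64.25206756591797)
wrist 5016 ((545.9899291992188, -235.20263671875), (110.30703735351562, 80.06167602539062), 63.91219711303711)
```

View pics/w2.png

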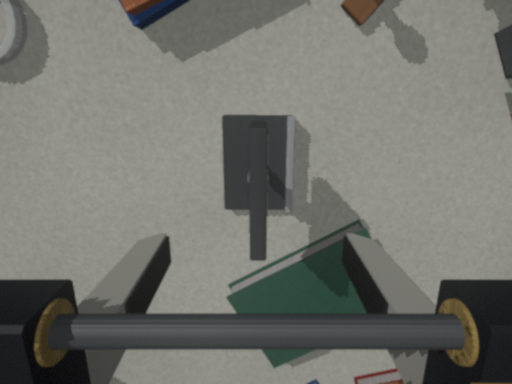

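The frame is parallel to the lip (at x≈290), within about 0.5° of square. The gripper is open and clear.

```bash
python3 -c "from rig import hand_in; print(hand_in())"
```

```text
the job is handed in; nothing more can be done
None
```

I turned the wide sign about 43° clockwise, and the last camera check put its frame within about 0.5° of square to the lipped foot; I let go, never went near the portrait sign, and handed in at about 8 s (no verdict was returned).

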